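# Sieve the bracket nut into the tilt-out bin under the TV

### The arm

A 6-joint arm with a two-finger parallel gripper is mounted at the origin on the work surface. World frame = base frame: x ahead of the robot, y to its left, z up, the work surface at z = 0. Lengths are in m, angles in rad, forces in N, time in s.
With the tool pointing down it reaches from about 0.325 to 0.85 m from the base axis. Payload 15.5 kg.
Tool frame: the origin (TCP) lies at the centre of the arm's flange, where the gripper is bolted on; the fingertips stand 191 mm ahead of it and the grasp point (between the pads) lies 172 mm ahead of it; z points along the fingers, y is the direction in which the jaws open and shut (so a half turn about z gives the same grasp; the last joint's range is limited). The gripper opens to 91 mm and grips with 3 to 60 N. Pads are 32 mm wide; open, the fingers measure 118 mm over their backs; the gripper's body (76 mm by 178 mm) begins 60 mm behind the grasp point.
Start: joints at [1.004, 0.494, 1.345, -0, 1.302, -0.096], TCP at [0.283, 0.557, 0.405] pointing down, gripper open.
Joint ranges: [-2.91, 2.91], [-0.82, 2.16], [0.22, 2.67], [-1.22, 4.37], [0.12, 2.79], [-3.08, 3.08]. Speed limits (rad/s): [1.89, 1.89, 2.57, 3.01, 3.01, 3.01].

### API

Orientations are given as a unit quaternion [w, x, y, z].
In Python, from rig import robot, vision gives the robot as it stands. The module is installed in compiled form; this text tells all that it offers.
- The arm moves only by the tool servo_tool, never from a script. Its arguments are lists of equal length, an entry for each row: "translation": the shift along the tool's x, y, z in cm, a list of three; "yaw": the turn about the tool's z in rad. In form: {"translation": [[x, y, z], ...], "yaw": [yaw, ...]}. A call has exactly 8 rows; each row is the pose to reach, as a shift and turn from the pose measured when the call began, along the tool's axes at that moment; what a row does not reach only later rows make up. A row lasts 1/8 s, in which the tool goes at most 62.5 mm and 10.7 degrees, less where a joint would pass 70% of its speed; a pose out of reach is approached as far as the arm can. A call with a gripper value outside its range is refused whole. "hand" is the gripper's target within -1 to 1 (fully open at 1, half-way at 0, shut at -1), set as the call begins (left out, the last holds). The fingers move at their own pace and stop on an object; "squeeze" is the grip in N (left out, the last holds). Time passes only in rows, so rows that repeat a pose let the fingers close, or fill a call up. It gives the time, the measured TCP pose, the force and the opening at its end, in the units of the state.
- robot.observe(): the state, without advancing time (a new reading comes with each control period).
- vision.camera(name): name is "scene" or "top" or "wrist"; returns the picture (384x512x3 uint8, red, green, blue); there is no depth.
- vision.calibration(name): a dict with "fx", "fy", "cx", "cy" (pixels), "distortion" ([k1, k2, p1, p2, k3] as OpenCV has them; the pictures are not rectified), "rvec" (rotation vector, rad) and "tvec" (3), from world to camera coordinates, as OpenCV has them; the wrist camera has in their place "tool_from_camera" (4x4, takes a point from camera to tool coordinates, whose origin is the TCP and whose axes are the flange's). Camera axes: x right, y down, z forward; pixel columns grow to the right and rows downward; lengths in m; the calibration is good to about 2 mm. A picture is of the moment at which its call begins: read the wrist's pose just before it. calibration takes no time and is no camera call.
- robot.hand_in(): hands the job in, once; it reports no verdict.
The state is a dict: "t": time; "joint_pos": joint angles; "joint_velocities": joint speeds; "tau": joint torques, N m; "ee_pos": TCP position; "ee_rot": TCP orientation; "ft_force": force on the tool from outside, world axes, zero at the start; "ft_torque": the same for the moment, N m; "opening": finger opening in m.
Only numpy, scipy, OpenCV 4.12 (cv2) and the standard library are available. Lean on these libraries where they do the work, as an engineer would, in place of code of your own. Each camera call takes 0.05 s, during which the arm holds its last target.

### The job

A brass nut from the TV bracket is mixed in with a big washer in the teal sorting sieve. Carry the sieve by its handle, steady and level, over the half-open beige tilt-out bin and shake it side to side there until the nut drops through into the bin. Then set the sieve down gently, flat on the table with the washer still in it, and let go.

Things in the scene. Friction and masses are not known exactly. Their poses are not given: they have to be found in the camera images.
- sieve: Teal square sieve, 180 g. Origin: centre of underside, handle along +y. Outside 104 x 104, walls 4 thick, 36 high. Handle bar 20 wide (x), y 52 to 128, z 18 to 36; grip across it near y=80, 30 N or more. Smooth steel floor, top z=14, 5 thick: solid strip |x|<14 along y; on each side a row of 3 holes, |x| 14 to 40, each 26 x 27. Table z=0; it may go back where it stood. (mm)
- nut: Brass hexagon nut 17 mm across, 9 high, 12 g; fits the holes. Origin: centre of underside. Lies loose on the sieve's strip, near x=0, y=-27 of the sieve. Friction about 0.3: it stays put if the sieve is moved smoothly (under 2 m/s2) and level within 10 deg; shaking along the sieve's x above 4 m/s2 (e.g. 50 mm strokes of 0.2 s, several there and back) slides it into a hole.
- washer: Dark steel washer, 44 mm across, 17 mm hole, 4 mm thick, 35 g, lying loose and flat in the sieve near x = 0, y = 20 mm of the sieve (handle side). Origin: centre of its underside. It does not fit through the sieve's holes.
- bin_mouth (a point): Mid mouth of the beige bin leaning 39-47 deg out of a fixed cabinet (245 mm high, front to about +y) on the robot's right. x: along the front; y: out of the panel, tilted down; z: up along it. Seen from above the mouth spans 150 mm each way in x, 55 mm to cabinet and panel edge. Point is 0.19 m up, panel edge below. Sieve's underside at 0.26 m clears all; nut may drop from there. Stiff hinge.
Mind the look-alikes: they are no part of the job. Of the things that look like the sieve, the larger one is meant.

How it is judged:
On the way, in this order (a step that is already met when the one before it is completed fails the run):
1. the sieve is held over the bin's mouth with nut and washer both still in it (horizontal distance between sieve and bin_mouth below 0.13 m and height (world z) of sieve above 0.17 m and x of nut in the frame of sieve between -0.05 and 0.05 m and y of nut in the frame of sieve between -0.05 and 0.05 m and z of nut in the frame of sieve between 0.009 and 0.05 m and x of washer in the frame of sieve between -0.05 and 0.05 m and y of washer in the frame of sieve between -0.05 and 0.05 m and z of washer in the frame of sieve between 0.009 and 0.05 m), for 0.1 s.
2. the nut has dropped through into the bin while the sieve is over it and the washer stays in the sieve (horizontal distance between sieve and bin_mouth below 0.13 m and height (world z) of sieve above 0.17 m and x of nut in the frame of bin_mouth between -0.155 and 0.155 m and y of nut in the frame of bin_mouth between -0.066 and 0.066 m and z of nut in the frame of bin_mouth between -0.18 and -0.03 m and x of washer in the frame of sieve between -0.05 and 0.05 m and y of washer in the frame of sieve between -0.05 and 0.05 m and z of washer in the frame of sieve between 0.009 and 0.05 m), for 0.2 s.
At the end, for the whole second after the job is handed in: The nut lies at rest in the beige bin; the sieve stands flat on the table (within 12 mm of its surface and 10 degrees of level), at rest, with the washer in it (x of nut in the frame of bin_mouth between -0.155 and 0.155 m and y of nut in the frame of bin_mouth between -0.066 and 0.066 m and z of nut in the frame of bin_mouth between -0.18 and -0.03 m and x of washer in the frame of sieve between -0.05 and 0.05 m and y of washer in the frame of sieve between -0.05 and 0.05 m and z of washer in the frame of sieve between 0.009 and 0.05 m and height (world z) of sieve below 0.012 m and angle between sieve's own z axis and vertical below 0.17 rad and linear speed of each of sieve, nut, washer below 0.02 m/s); the robot touches nothing.
It fails at once if the sieve is tipped more than 20 degrees (angle between sieve's own z axis and vertical above 0.35 rad).
It fails at once if the sieve is dropped or flung (faster than 1.3 m/s) (linear speed of sieve above 1.3 m/s).
It also fails if it takes over 69 s, if anything falls off the work surface, if the arm or the gripper's body presses on something with over 40 N, if the wrist force passes 120 N, or if a joint passes its speed limit or range.

## Working session

There is one attempt and no reset: what is moved stays moved. The work goes in short steps, Python scripts to look and compute and a tool call to move; the robot and the scene stay as the last step left them, time stands still between calls to the robot, and variables do not carry over. Pictures are saved under pics/ and viewed, and the job is handed in when it is done.

Besides the shell and the picture viewer there is one more tool, called after "Request:" as name([rows], argument=value, ...), one row to a line, values as JSON. servo_tool: Moves the arm, as the interface text tells. Its arguments: {"type":"object","properties":{"translation":{"type":"array","items":{"type":"array","items":{"type":"number"}}},"yaw":{"type":"array","items":{"type":"number"}},"hand":{"type":"number"},"squeeze":{"type":"number"}},"required":["translation","yaw"]}

```bash
mkdir -p pics
python3 - <<'E'
from rig import robot, vision
import cv2, json
s=robot.observe(); print({k:s[k] for k in('t','ee_pos','ee_rot','opening','ft_force')})
for n in("scene","top"):
    im=vision.camera(n); cv2.imwrite(f"pics/{n}0.png",im[:,:,::-1]); c=vision.calibration(n); print(n,c)
print(vision.calibration("wrist"))
E
```

```text
{'t': 0.0, 'ee_pos': array([0.2834206 , 0.55687793, 0.40414886]), 'ee_rot': array([-1.89260694e-04,  2.33233000e-01,  9.72420692e-01, -5.73532567e-04]), 'opening': 0.0910143424728627, 'ft_force': array([ 0.37439635, -0.24820244, -0.3650935 ])}
scene {'fx': 363.7772860153572, 'fy': 363.7772860153572, 'cx': 258.67187698934885, 'cy': 192.87794902103244, 'distortion': array([0.04044408, 0.        , 0.        , 0.        , 0.        ]), 'rvec': array([ 1.0611803 ,  2.52199381, -0.8644661 ]), 'tvec': array([ 0.37123555, -0.09404883,  1.17054712])}
top {'fx': 429.3430712451342, 'fy': 429.3430712451342, 'cx': 254.2415480827651, 'cy': 197.50235577291735, 'distortion': array([-0.04179382,  0.        ,  0.        ,  0.        ,  0.        ]), 'rvec': array([ 2.01509864, -2.22162914,  0.22454793]), 'tvec': array([-0.07027311,  0.4785513 ,  1.2585638 ])}
{'fx': 292.72341921353853, 'fy': 292.72341921353853, 'cx': 255.85323483803757, 'cy': 195.06838116837284, 'distortion': array([0.02264305, 0.        , 0.        , 0.        , 0.        ]), 'tool_from_camera': array([[-4.42923903e-04, -9.63630660e-01, -2.67237265e-01,
         7.49919444e-02],
       [ 9.99999870e-01, -3.59670092e-04, -3.60483846e-04,
        -7.04097420e-04],
       [ 2.51256035e-04, -2.67237390e-01,  9.63630694e-01,
         2.04384847e-02],
       [ 0.00000000e+00,  0.00000000e+00,  0.00000000e+00,
         1.00000000e+00]])}
```

View pics/scene0.png

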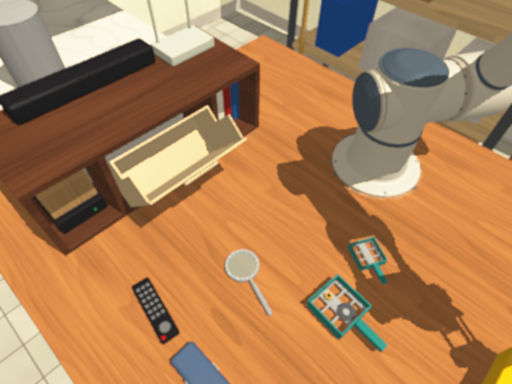

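View pics/top0.png

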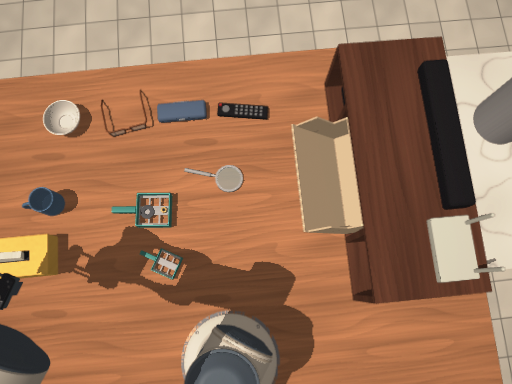

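The scene view shows two teal sieves: the large one at scene (338,305) / top (154,210) and the small one at scene (368,253) / top (166,262). There is also a grey round strainer at top (228,178). The large teal sieve fits, because it is the bigger one and holds a dark washer and a brass nut. The beige bin is at top (328,175).

```bash
cat > h.py <<'E'
import cv2, numpy as np
from scipy.spatial.transform import Rotation as R
from rig import robot, vision
def cam(n,s=None):
    c=vision.calibration(n); K=np.array([[c['fx'],0,c['cx']],[0,c['fy'],c['cy']],[0,0,1.]]); D=np.array(c['distortion'])
    if n=='wrist':
        q=s['ee_rot']; T=np.eye(4); T[:3,:3]=R.from_quat([q[1],q[2],q[3],q[0]]).as_matrix(); T[:3,3]=s['ee_pos']
        M=T@c['tool_from_camera']; return K,D,M[:3,:3],M[:3,3]
    r=cv2.Rodrigues(np.array(c['rvec']))[0]; return K,D,r.T,-r.T@np.array(c['tvec'])
def rays(C,uv):
    K,D,Rm,o=C
    p=cv2.undistortPoints(np.array(uv,float).reshape(-1,1,2),K,D).reshape(-1,2)
    return np.c_[p,np.ones(len(p))]@Rm.T
def onz(C,uv,z):
    d=rays(C,uv); o=C[3]; return o+d*((z-o[2])/d[:,2])[:,None]
def proj(C,P):
    K,D,Rm,o=C; return cv2.projectPoints(np.array(P,float).reshape(-1,1,3),cv2.Rodrigues(Rm.T)[0],-Rm.T@o,K,D)[0].reshape(-1,2)
def tri(C1,u1,C2,u2):
    d1=rays(C1,[u1])[0]; d2=rays(C2,[u2])[0]; d1/=np.linalg.norm(d1); d2/=np.linalg.norm(d2)
    A=np.c_[d1,-d2]; t=np.linalg.lstsq(A,C2[3]-C1[3],rcond=None)[0]
    a=C1[3]+t[0]*d1; b=C2[3]+t[1]*d2; return (a+b)/2, np.linalg.norm(a-b)
def teal(im):
    h=cv2.cvtColor(im,cv2.COLOR_RGB2HSV); return cv2.inRange(h,(78,90,40),(98,255,255))
E
python3 - <<'E'
from h import *
for n,b in(("top",(100,170,200,290)),("scene",(290,220,410,370)))  :
    im=cv2.imread(f"pics/{n}0.png")[:,:,::-1].copy(); m=teal(im); C=cam(n)
    cs,_=cv2.findContours(m,cv2.RETR_EXTERNAL,cv2.CHAIN_APPROX_NONE)
    for c in cs:
        if cv2.contourArea(c)<100: continue
        print(n,cv2.boundingRect(c),cv2.contourArea(c))
        P=onz(C,c[:,0,:],0.036)[:,:2]
        print(' z.036 extents',P.min(0),P.max(0), cv2.minAreaRect((P*1000).astype(np.float32)))
    x0,y0,x1,y1=b; cv2.imwrite(f"pics/c_{n}.png",cv2.resize(im[y0:y1,x0:x1,::-1],None,fx=4,fy=4,interpolation=cv2.INTER_CUBIC))
    if n=='top': cv2.imwrite("pics/c_bin.png",cv2.resize(im[100:250,280:380,::-1],None,fx=4,fy=4,interpolation=cv2.INTER_CUBIC))
    else: cv2.imwrite("pics/c_binS.png",cv2.resize(im[90:220,90:260,::-1],None,fx=4,fy=4,interpolation=cv2.INTER_CUBIC))
E
```

```text
top (112, 193, 60, 34) 1234.0
 z.036 extents [0.40917459 0.13788467] [0.52090135 0.32144923] ((468.6090087890625, 231.49960327148438), (181.38673400878906, 102.60647583007812), 84.41294860839844)
scene (308, 276, 78, 75) 2386.0
 z.036 extents [0.41781039 0.14054399] [0.53573997 0.32144098] ((478.3597717285156, 232.56646728515625), (177.6566162109375, 113.87648010253906), 84.90479278564453)
scene (349, 238, 38, 45) 784.0
 z.036 extents [0.26601406 0.12347049] [0.36450884 0.24418345] ((326.27520751953125, 189.06393432617188), (119.7065658569336, 75.16189575195312), 61.005126953125)
```

View pics/c_top.png

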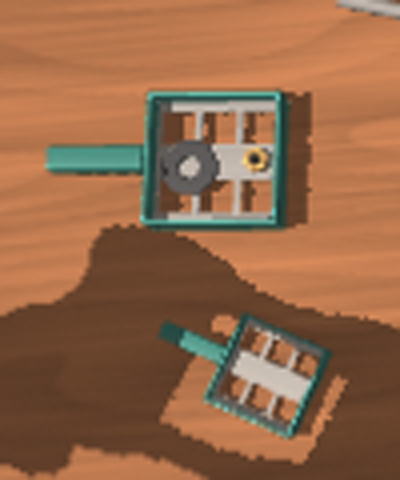

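View pics/c_bin.png

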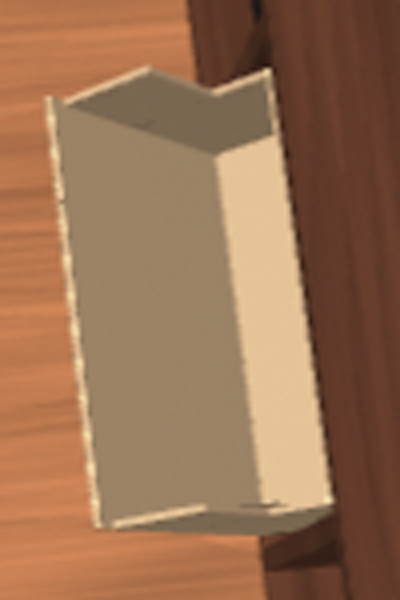

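View pics/c_binS.png

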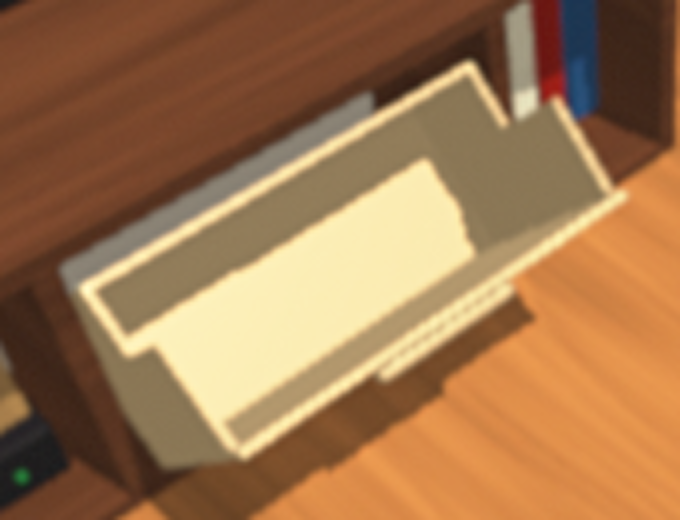

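Run:
```python
from h import *
T=cam("top");S=cam("scene")
for nm,a,b in(("panel far",(48,98),(240,455)),("panel near",(98,527),(625,195)),("back far",(270,70),(82,287)),("back near",(330,503),(470,63))):
    u=((a[0]+.5)/4-.5+280,(a[1]+.5)/4-.5+100); v=((b[0]+.5)/4-.5+90,(b[1]+.5)/4-.5+90)
    print(nm,tri(T,u,S,v))
def tt(p): return ((p[0]+.5)/4-.5+100,(p[1]+.5)/4-.5+170)
def show(n,pts,z): print(n,onz(T,[tt(p) for p in pts],z)[:,:2].round(4).tolist())
show("rim TL TR BR BL",[(146,92),(287,92),(286,227),(143,230)],.036)
show("handle end top/bottom",[(47,147),(47,172)],.036)
show("handle at wall",[(140,145),(140,172)],.036)
show("nut",[(257,159)],.021); show("washer",[(190,167)],.018)
```

```text
panel far (array([ 0.64715031, -0.24187813,  0.17456729]), np.float64(0.0037348827400237095))
panel near (array([ 0.33849751, -0.23982779,  0.1748702 ]), np.float64(0.002312128379638633))
back far (array([ 0.64495319, -0.3968114 ,  0.19658326]), np.float64(0.0039020714183680433))
back near (array([ 0.33755349, -0.393751  ,  0.19704132]), np.float64(0.00453809641465575))
rim TL TR BR BL [[0.5227, 0.2449], [0.512, 0.1361], [0.4074, 0.1431], [0.4156, 0.2518]]
handle end top/bottom [[0.4869, 0.3229], [0.4674, 0.3235]]
handle at wall [[0.4815, 0.2512], [0.4605, 0.2521]]
nut [[0.4648, 0.165]]
washer [[0.4641, 0.2179]]
```

The enlarged crop confirms it: the large sieve holds the washer at crop (190,167) and the nut at crop (257,159), and the small sieve is empty. Next I move to a pre-grasp above the handle.

Request:
servo_tool([
  [-2, -1.2, 0.5],
  [-6, -3.4, 2],
  [-10, -5.6, 3.5],
  [-14, -7.9, 5],
  [-18, -10.1, 6.5],
  [-22, -12.4, 8],
  [-26, -14.6, 9.5],
  [-29.6, -16.6, 10.4],
], yaw=[0.1, 0.25, 0.41, 0.57, 0.73, 0.89, 1.05, 1.185], hand=1, squeeze=55)

```text
t: 1.1
ee_pos: [0.4725, 0.2731, 0.2995]
ee_rot: [-0.0, 0.738, 0.675, -0.001]
ft_force: [0.2, 0.9, 0.5]
opening: 0.0911
```

Run:
```python
from h import *
s=robot.observe(); print(s['t'],s['ee_pos'],s['ee_rot'],s['opening'],s['joint_pos'])
s=robot.observe()
im=vision.camera("wrist"); cv2.imwrite("pics/w1.png",im[:,:,::-1]); C=cam("wrist",s)
d=np.array([.085,.9964]);e=np.array([.9964,-.085]);c=np.array([.465,.195])
P=[np.r_[c+x*e+y*d,.036] for x,y in((-.052,-.052),(.052,-.052),(.052,.052),(-.052,.052),(0.01,.128),(-.01,.128),(0,.08))]
q=proj(C,P); o=cv2.resize(im[:,:,::-1],None,fx=1.5,fy=1.5)
for u in q: cv2.circle(o,tuple(int(v) for v in u*1.5),3,(0,0,255),1)
cv2.imwrite("pics/w1o.png",o)
m=teal(im); cs,_=cv2.findContours(m,cv2.RETR_EXTERNAL,cv2.CHAIN_APPROX_NONE)
print([(cv2.boundingRect(k),cv2.contourArea(k)) for k in cs if cv2.contourArea(k)>100])
```

```text
1.1 [0.47245542 0.2731002  0.29949843] [-8.27965880e-06  7.38269429e-01  6.74505157e-01 -1.02149816e-03] 0.09112931294449343 [ 4.14875314e-01  5.13293463e-01  1.66060374e+00 -7.72988152e-04
  9.69636656e-01  5.05520061e-01]
[((307, 287, 9, 26), 156.0), ((208, 287, 49, 42), 628.5), ((112, 237, 22, 23), 210.0), ((206, 146, 113, 113), 3301.0)]
```

View pics/w1o.png

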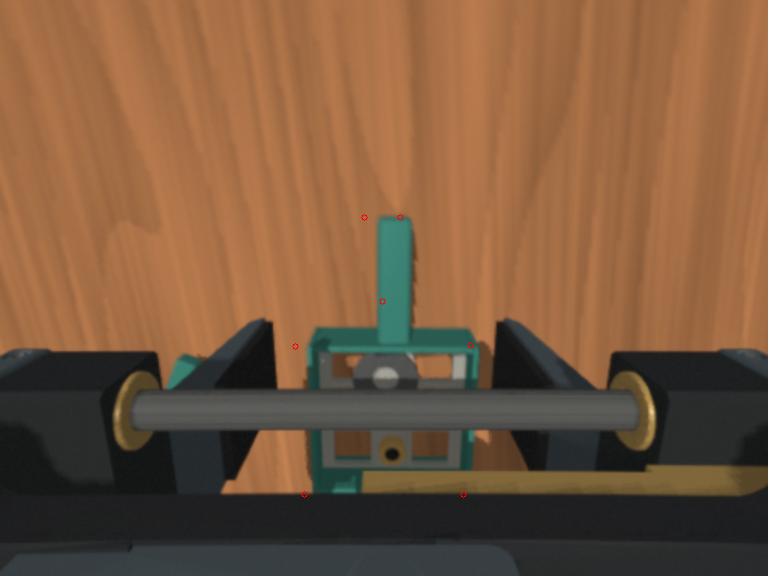

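The wrist view shows the handle running from (394,217) to (394,340) in the 1.5x picture, about 8 px right of the prediction from the top camera. I measure again from the wrist and scene views.

Run:
```python
from h import *
s=robot.observe(); C=cam("wrist",s); S=cam("scene"); T=cam("top")
im=cv2.imread("pics/w1.png")[:,:,::-1].copy(); m=teal(im)
for r in(150,165,180,195,210):
    x=np.where(m[r,230:300])[0]+230; P=onz(C,[(x[0]-.5,r),(x[-1]+.5,r)],.036); print(r,x[0],x[-1],P[:,:2].round(4).tolist())
i=cv2.imread("pics/scene0.png"); cv2.imwrite("pics/cs.png",cv2.resize(i[270:360,300:395],None,fx=6,fy=6,interpolation=cv2.INTER_CUBIC))
y=np.where(m[140:200,262])[0]+140; print('end row',y[0],onz(C,[(262,y[0]-.5)],.036))
```

```text
150 253 273 [[0.476, 0.3153], [0.4932, 0.3136]]
165 253 273 [[0.4748, 0.3029], [0.4922, 0.3012]]
180 253 273 [[0.4735, 0.2902], [0.4911, 0.2884]]
195 253 272 [[0.4721, 0.2771], [0.4892, 0.2754]]
210 252 272 [[0.4699, 0.2636], [0.4881, 0.2618]]
end row 146 [[0.4841539  0.31817452 0.036     ]]
```

View pics/cs.png

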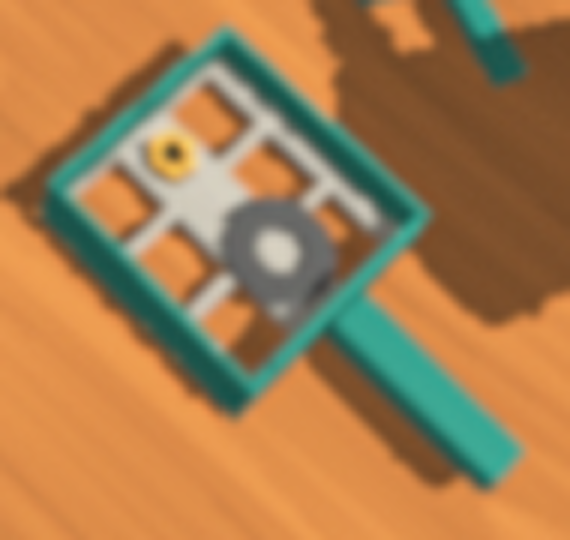

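Run:
```python
from h import *
S=cam("scene"); T=cam("top")
f=lambda p:((p[0]+.5)/6-.5+300,(p[1]+.5)/6-.5+270)
pts=[(523,452),(488,485),(345,318),(375,300),(227,27),(50,188),(240,395),(430,213)]
print(onz(S,[f(p) for p in pts],.036)[:,:2].round(4).tolist())
g=lambda p:((p[0]+.5)/4-.5+100,(p[1]+.5)/4-.5+170)
print([tri(S,f(a),T,g(b)) for a,b in (((506,470),(47,159)),((227,27),(286,226)),((50,188),(287,93)),((240,395),(147,93)),((430,213),(144,227)))])
```

```text
[[0.4739, 0.3234], [0.4924, 0.3205], [0.4791, 0.2513], [0.4656, 0.2554], [0.4147, 0.1505], [0.5177, 0.1418], [0.5292, 0.2398], [0.4226, 0.2517]]
[(array([0.47954679, 0.32411608, 0.02852075]), np.float64(0.00305711843954411)), (array([0.40923661, 0.14695659, 0.02378265]), np.float64(0.0037486637503956048)), (array([0.5135008 , 0.13903108, 0.02433047]), np.float64(0.0018927322786555572)), (array([0.52487909, 0.24263858, 0.02908626]), np.float64(0.0070584580293121405)), (array([0.41904357, 0.25206079, 0.02955884]), np.float64(0.0011791219844431917))]
```

Request:
servo_tool([
  [0, 0.2, 1],
  [0, 0.5, 2.8],
  [0, 0.65, 5],
  [0, 0.65, 7],
  [0, 0.65, 8.5],
  [0, 0.65, 9.4],
  [0, 0.65, 9.7],
  [0, 0.65, 9.7],
], yaw=[0, 0, 0, 0, 0, 0, 0, 0])

```text
t: 2.15
ee_pos: [0.4809, 0.2693, 0.2019]
ee_rot: [0.001, 0.741, 0.671, -0.001]
ft_force: [0.5, 0.3, 0.3]
opening: 0.0909
```

Run:
```python
from h import *
s=robot.observe();print(s['ee_pos'])
im=vision.camera("wrist"); cv2.imwrite("pics/w2.png",cv2.resize(im[:,:,::-1],None,fx=1.5,fy=1.5))
```

```text
[0.48092752 0.26930019 0.20188825]
```

View pics/w2.png

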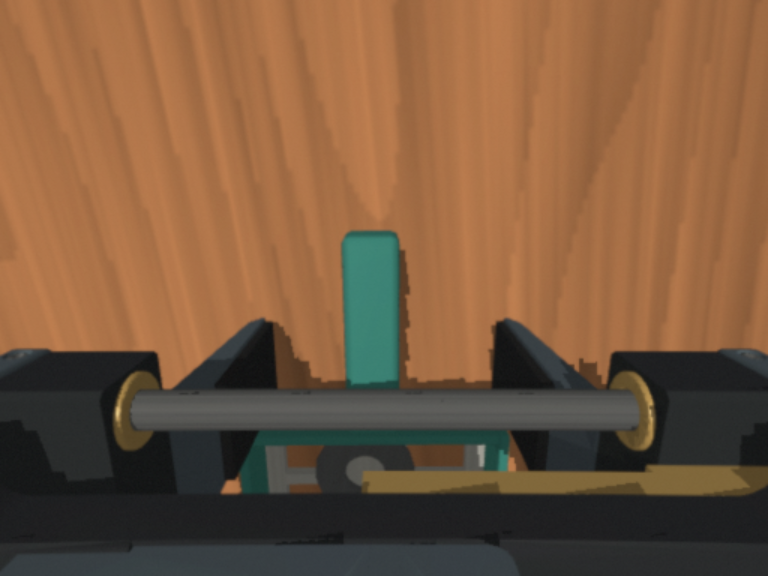

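The wrist view shows the handle centred at x=371, against a jaw centre of 384. The handle end is at row 231, about 56 mm ahead of the grasp point. I shift -4.5 mm in y and +6 mm in x, then close.

Request:
servo_tool([
  [0.2, -0.15, 0],
  [0.4, -0.3, 0],
  [0.6, -0.45, 0],
  [0.6, -0.45, 0],
  [0.6, -0.45, 0],
  [0.6, -0.45, 0],
  [0.6, -0.45, 0],
  [0.6, -0.45, 0],
], yaw=[0, 0, 0, 0, 0, 0, 0, 0])

```text
t: 3.2
ee_pos: [0.4771, 0.2757, 0.2021]
ee_rot: [0.001, 0.741, 0.671, -0.001]
ft_force: [0.1, -0.1, 0.0]
opening: 0.0911
```

Request:
servo_tool([
  [0, 0, 0],
  [0, 0, 0],
  [0, 0, 0],
  [0, 0, 0],
  [0, 0, 0],
  [0, 0, 0],
  [0, 0, 0],
  [0, 0, 0],
], yaw=[0, 0, 0, 0, 0, 0, 0, 0], hand=-0.4, squeeze=10)

```text
t: 4.2
ee_pos: [0.4771, 0.2757, 0.2021]
ee_rot: [0.001, 0.741, 0.671, -0.001]
ft_force: [-0.1, -1.4, -0.5]
opening: 0.0273
```

Request:
servo_tool([
  [0, 0, 0],
  [0, 0, 0],
  [0, 0, 0],
  [0, 0, 0],
  [0, 0, 0],
  [0, 0, 0],
  [0, 0, 0],
  [0, 0, 0],
], yaw=[0, 0, 0, 0, 0, 0, 0, 0], hand=-1, squeeze=55)

```text
t: 5.2
ee_pos: [0.4771, 0.2757, 0.2021]
ee_rot: [0.001, 0.741, 0.671, -0.001]
ft_force: [0.1, 0.2, 0.2]
opening: 0.0192
```

Run:
```python
from h import *
s=robot.observe();print(s['t'],s['ee_pos'],s['opening'],s['ft_force'])
im=vision.camera("wrist"); cv2.imwrite("pics/w3.png",cv2.resize(im[:,:,::-1],None,fx=1.5,fy=1.5))
```

```text
5.2 [0.47714252 0.27568809 0.20208748] 0.01924270158239638 [0.11742397 0.21011907 0.2169249 ]
```

View pics/w3.png

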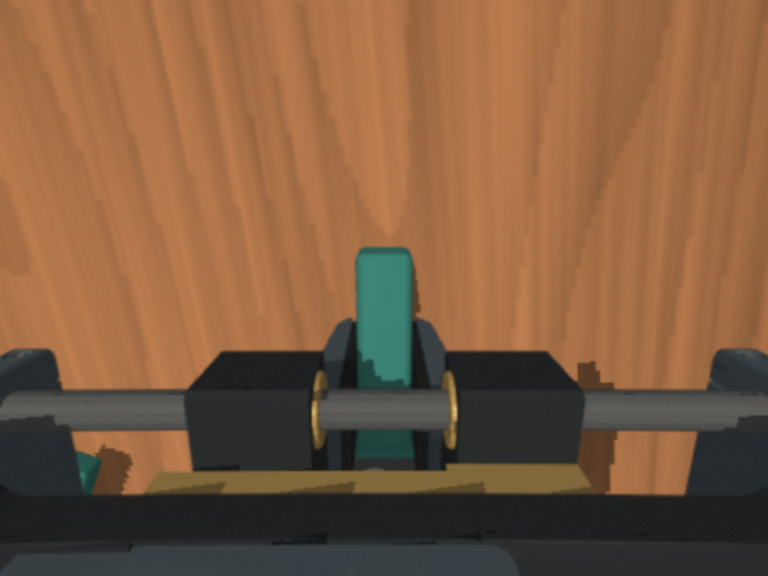

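The handle sits centred between the pads at (384,320), with an opening of 19 mm, so the grip is good. I lift smoothly.

Request:
servo_tool([
  [0, 0, -0.3],
  [0, 0, -1],
  [0, 0, -2],
  [0, 0, -3.2],
  [0, 0, -4.3],
  [0, 0, -5.2],
  [0, 0, -5.8],
  [0, 0, -6],
], yaw=[0, 0, 0, 0, 0, 0, 0, 0])

```text
t: 6.25
ee_pos: [0.4772, 0.2758, 0.2624]
ee_rot: [0.001, 0.741, 0.671, -0.001]
ft_force: [-0.2, 0.1, -3.0]
opening: 0.0194
```

Run:
```python
from h import *
s=robot.observe();print(s['t'],s['ee_pos'],s['opening'],s['ft_force'])
im=vision.camera("scene"); cv2.imwrite("pics/s4.png",cv2.resize(im[200:384,230:430,::-1],None,fx=3,fy=3,interpolation=cv2.INTER_CUBIC))
```

```text
6.25 [0.47721712 0.27582546 0.26244139] 0.019401570555864073 [-0.24155452  0.07211069 -2.99661133]
```

View pics/s4.png

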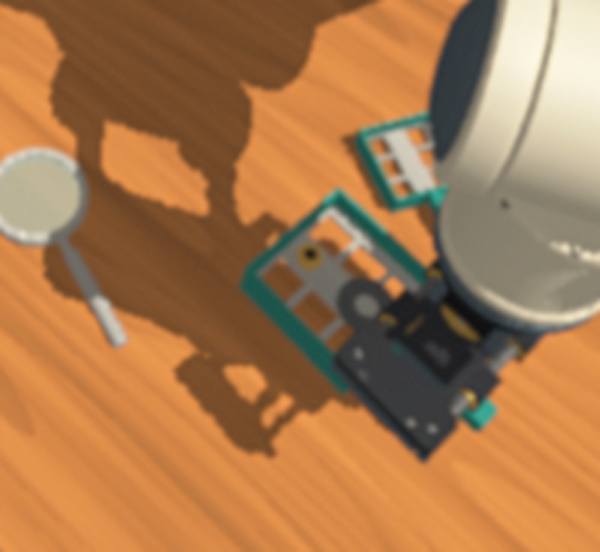

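The sieve is lifted, with the nut (310,255) still on the strip and the washer (365,303) in place. I continue up.

Request:
servo_tool([
  [0, 0, -0.5],
  [0, 0, -2.3],
  [0, 0, -5.4],
  [0, 0, -9.4],
  [0, 0, -13.6],
  [0, 0, -17.2],
  [0, 0, -19.4],
  [0, 0, -20],
], yaw=[0, 0, 0, 0, 0, 0, 0, 0])

```text
t: 7.3
ee_pos: [0.4773, 0.2763, 0.4635]
ee_rot: [0.001, 0.741, 0.671, -0.0]
ft_force: [0.6, -0.5, -3.0]
opening: 0.0198
```

Run:
```python
from h import *
s=robot.observe();p=s['ee_pos'];q=s['ee_rot'];print(s['t'],p,q,s['ft_force'])
Rm=R.from_quat([q[1],q[2],q[3],q[0]]).as_matrix(); print(Rm.round(3).tolist())
# target: nut (sieve y~-27 => 107 behind grasp along tool -x) over bin mid
d=Rm[:2,0]; t=np.array([.493,-.295])+d*.107
print(t,(Rm.T@(np.r_[t,p[2]]-p)*100).round(2))
```

```text
7.3 [0.47730608 0.27629537 0.46351947] [ 9.67855952e-04  7.41107697e-01  6.71385462e-01 -7.39481624e-05] [ 0.6237206  -0.48458926 -3.04983375]
[[0.098, 0.995, 0.001], [0.995, -0.098, -0.002], [-0.001, 0.001, -1.0]]
[ 0.50353769 -0.18852026] [-46.     7.19   0.07]
```

Request:
servo_tool([
  [-0.4, 0.05, 0],
  [-1.9, 0.3, 0],
  [-4.4, 0.7, 0],
  [-7.6, 1.2, 0],
  [-10.9, 1.7, 0],
  [-13.6, 2.1, 0],
  [-15.4, 2.4, 0],
  [-16, 2.5, 0],
], yaw=[0, 0, 0, 0, 0, 0, 0, 0])

```text
t: 8.3
ee_pos: [0.4864, 0.1135, 0.4634]
ee_rot: [0.001, 0.742, 0.671, -0.0]
ft_force: [0.1, 0.2, -2.0]
opening: 0.0196
```

Request:
servo_tool([
  [-0.4, 0.05, 0],
  [-1.8, 0.3, 0],
  [-4.2, 0.7, 0],
  [-7.2, 1.2, 0],
  [-10.3, 1.6, 0],
  [-12.8, 2.0, 0],
  [-14.5, 2.3, 0],
  [-15, 2.4, 0],
], yaw=[0, 0, 0, 0, 0, 0, 0, 0])

```text
t: 9.3
ee_pos: [0.4954, -0.0388, 0.4636]
ee_rot: [0.001, 0.742, 0.671, -0.0]
ft_force: [0.4, 1.1, -2.8]
opening: 0.0195
```

Run:
```python
from h import *
s=robot.observe();p=s['ee_pos'];q=s['ee_rot'];print(s['t'],p,q,s['opening'],s['ft_force'])
Rm=R.from_quat([q[1],q[2],q[3],q[0]]).as_matrix()
t=np.array([.493,-.295])+Rm[:2,0]*.107
print((Rm.T@(np.r_[t,.462]-p)*100).round(2))
for n in("scene","top"):
    im=vision.camera(n); cv2.imwrite(f"pics/{n}5.png",im[:,:,::-1])
```

```text
9.3 [ 0.49540417 -0.03879744  0.46360184] [ 6.92357909e-04  7.41783846e-01  6.70638580e-01 -3.77402488e-04] 0.019488855580570695 [ 0.3822279   1.14218479 -2.84064291]
[-14.81   2.34   0.18]
```

View pics/scene5.png

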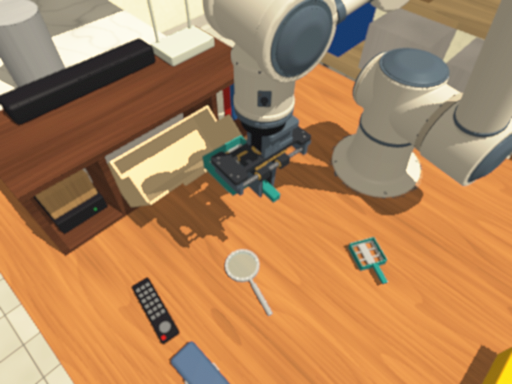

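View pics/top5.png

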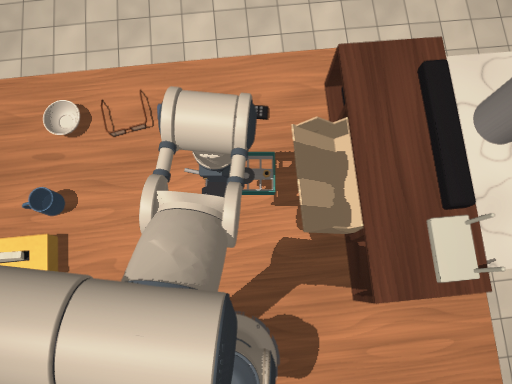

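Scene and top views show the sieve level just in front of the bin (top 262,173), with a clear way ahead. I make the last leg over the mouth.

Request:
servo_tool([
  [-0.4, 0.05, 0],
  [-1.8, 0.3, 0],
  [-4.2, 0.7, 0.1],
  [-7.2, 1.2, 0.1],
  [-10.3, 1.6, 0.1],
  [-12.7, 2.0, 0.1],
  [-14.3, 2.2, 0.1],
  [-14.8, 2.3, 0.1],
], yaw=[0, 0, 0, 0, 0, 0, 0, 0])

```text
t: 10.4
ee_pos: [0.5034, -0.1885, 0.4627]
ee_rot: [0.001, 0.742, 0.671, -0.0]
ft_force: [-0.5, 0.9, -3.4]
opening: 0.0196
```

Request:
servo_tool([
  [0, 0, 0],
  [0, 0, 0],
  [0, 0, 0],
  [0, 0, 0],
  [0, 0, 0],
  [0, 0, 0],
  [0, 0, 0],
  [0, 0, 0],
], yaw=[0, 0, 0, 0, 0, 0, 0, 0])

```text
t: 11.4
ee_pos: [0.5034, -0.1885, 0.4627]
ee_rot: [0.001, 0.742, 0.671, -0.0]
ft_force: [-0.2, 0.5, -2.7]
opening: 0.0199
```

Run:
```python
from h import *
s=robot.observe();p=s['ee_pos'];q=s['ee_rot'];print(s['t'],p,q,s['opening'],s['ft_force'])
a=vision.camera("scene")[60:230,90:310]; b=vision.camera("top")[90:260,200:400]
r=lambda i:cv2.resize(i[:,:,::-1],(400,int(400*i.shape[0]/i.shape[1])),interpolation=cv2.INTER_CUBIC)
a,b=r(a),r(b);h=min(len(a),len(b)); cv2.imwrite("pics/p6.png",np.hstack([a[:h],b[:h]]))
```

```text
11.4 [ 0.50341739 -0.18849934  0.4627089 ] [ 5.70786710e-04  7.41906648e-01  6.70502837e-01 -3.81678227e-04] 0.019888461020977757 [-0.17401944  0.52840653 -2.72229881]
```

View pics/p6.png

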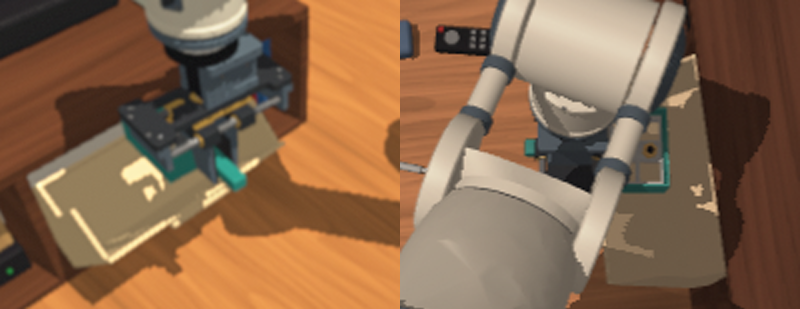

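The sieve is over the mouth, and the nut is visible in it at (650,150). Now I shake along the sieve's x, which is the tool's y.

Request:
servo_tool([
  [0, 2.5, 0],
  [0, -2.5, 0],
  [0, 2.5, 0],
  [0, -2.5, 0],
  [0, 2.5, 0],
  [0, -2.5, 0],
  [0, 0, 0],
  [0, 0, 0],
], yaw=[0, 0, 0, 0, 0, 0, 0, 0])

```text
t: 12.5
ee_pos: [0.5042, -0.1887, 0.4627]
ee_rot: [0.001, 0.742, 0.671, -0.0]
ft_force: [0.4, -0.2, -3.1]
opening: 0.0194
```

```bash
cat > look.py <<'E'
from h import *
import sys
s=robot.observe();p=s['ee_pos'];q=s['ee_rot'];print(s['t'],p,q,s['opening'],s['ft_force'])
a=vision.camera("scene")[60:230,90:310]; b=vision.camera("top")[90:260,200:400]
r=lambda i:cv2.resize(i[:,:,::-1],(400,int(400*i.shape[0]/i.shape[1])),interpolation=cv2.INTER_CUBIC)
a,b=r(a),r(b);h=min(len(a),len(b)); cv2.imwrite(sys.argv[1],np.hstack([a[:h],b[:h]]))
E
python3 look.py pics/p7.png
```

```text
12.5 [ 0.50417253 -0.18869517  0.46266375] [ 8.71067065e-04  7.41859597e-01  6.70554644e-01 -2.21039697e-04] 0.019444628328863983 [ 0.35331851 -0.16160461 -3.13135227]
```

View pics/p7.png

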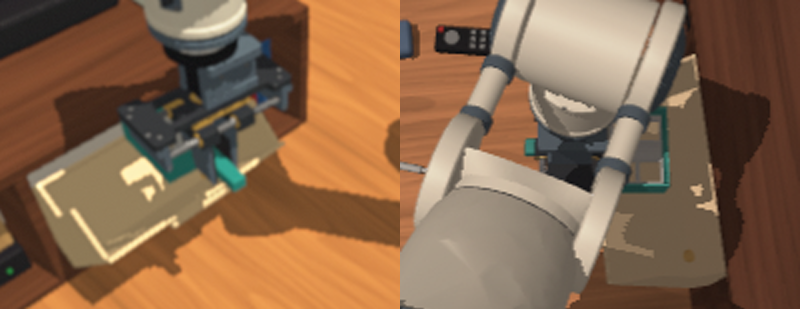

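The nut has left the sieve and lies in the bin at crop (688,256). I carry the sieve back.

Request:
servo_tool([
  [0.4, -0.05, 0],
  [1.9, -0.3, 0],
  [4.4, -0.7, 0],
  [7.6, -1.2, 0],
  [10.9, -1.7, 0],
  [13.6, -2.1, 0],
  [15.4, -2.4, 0],
  [16, -2.5, 0],
], yaw=[0, 0, 0, 0, 0, 0, 0, 0])

```text
t: 13.6
ee_pos: [0.4944, -0.0257, 0.4626]
ee_rot: [0.001, 0.741, 0.671, -0.0]
ft_force: [-0.2, -0.3, -2.3]
opening: 0.0197
```

```bash
python3 look.py pics/p8.png
python3 - <<'E'
from h import *
i=vision.camera("top")[100:250,280:380,::-1]; cv2.imwrite("pics/b8.png",cv2.resize(i,None,fx=4,fy=4,interpolation=cv2.INTER_CUBIC))
E
```

```text
13.6 [ 0.49444701 -0.02574562  0.46259779] [ 6.64786083e-04  7.41395889e-01  6.71067474e-01 -3.72537271e-04] 0.019669249533950824 [-0.23276581 -0.33446608 -2.30692689]
```

View pics/p8.png

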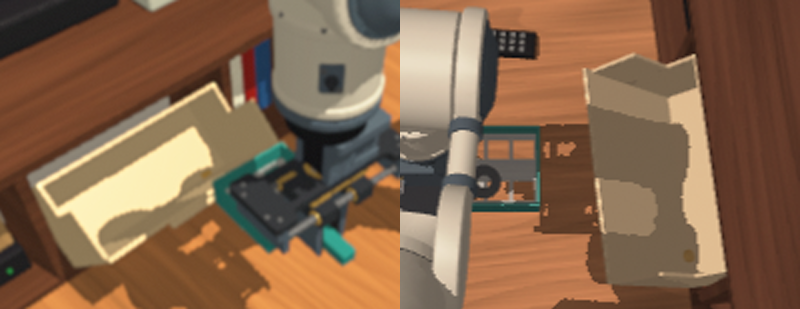

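View pics/b8.png

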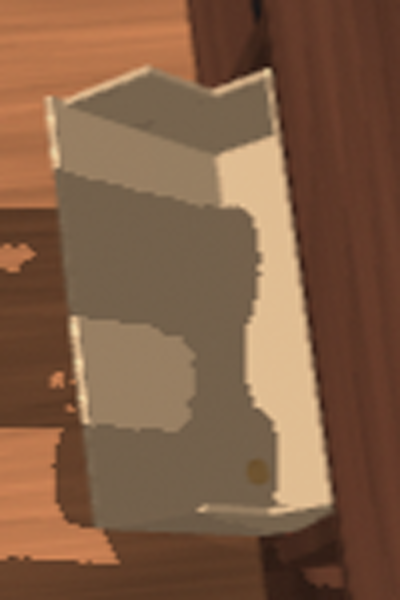

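The nut is in the bin at crop (258,470), and the washer is in the sieve at (485,182). I continue back to the old spot.

Request:
servo_tool([
  [0.4, -0.05, 0],
  [1.8, -0.3, 0],
  [4.2, -0.7, 0],
  [7.2, -1.2, 0],
  [10.3, -1.6, 0],
  [12.8, -2.0, 0],
  [14.5, -2.3, 0],
  [15, -2.4, 0],
], yaw=[0, 0, 0, 0, 0, 0, 0, 0])

```text
t: 14.75
ee_pos: [0.4858, 0.1255, 0.4622]
ee_rot: [0.001, 0.741, 0.671, -0.0]
ft_force: [0.7, -0.6, -2.8]
opening: 0.0197
```

Request:
servo_tool([
  [0.4, -0.05, 0],
  [1.8, -0.3, 0],
  [4.2, -0.7, 0],
  [7.2, -1.2, 0],
  [10.3, -1.6, 0],
  [12.8, -2.0, 0],
  [14.5, -2.3, 0],
  [15, -2.4, 0],
], yaw=[0, 0, 0, 0, 0, 0, 0, 0])

```text
t: 15.75
ee_pos: [0.4767, 0.2778, 0.4619]
ee_rot: [0.001, 0.741, 0.671, -0.001]
ft_force: [-0.9, 0.2, -2.5]
opening: 0.0196
```

Request:
servo_tool([
  [0, 0, 0.5],
  [0, 0, 2.3],
  [0, 0, 5.4],
  [0, 0, 9.4],
  [0, 0, 13.6],
  [0, 0, 17.2],
  [0, 0, 19.4],
  [0, 0, 20],
], yaw=[0, 0, 0, 0, 0, 0, 0, 0])

```text
t: 16.75
ee_pos: [0.4766, 0.2766, 0.2606]
ee_rot: [0.0, 0.741, 0.671, -0.002]
ft_force: [1.1, 0.8, -1.7]
opening: 0.0197
```

Run:
```python
from h import *
s=robot.observe();print(s['t'],s['ee_pos'],s['opening'],s['ft_force'])
im=vision.camera("scene"); cv2.imwrite("pics/s9.png",cv2.resize(im[200:384,230:430,::-1],None,fx=3,fy=3,interpolation=cv2.INTER_CUBIC))
```

```text
16.75 [0.47656831 0.27662408 0.26062449] 0.019704626210717058 [ 1.07997555  0.75052828 -1.70061945]
```

View pics/s9.png

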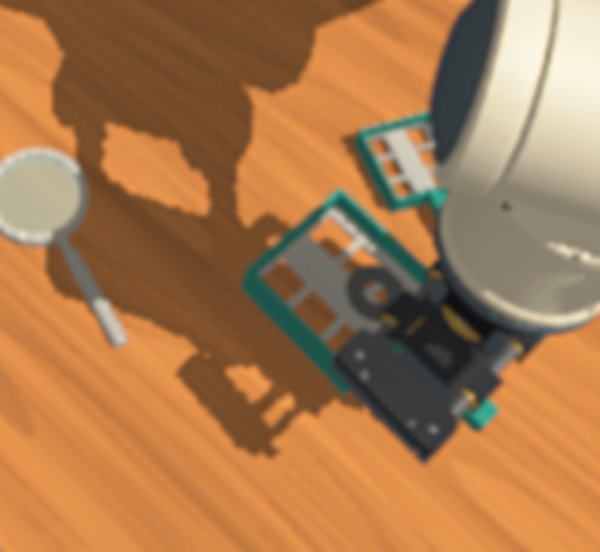

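The sieve is back over its spot at the same apparent pose, with the washer in it at (372,292) and no nut. I lower it gently.

Request:
servo_tool([
  [0, 0, 0.4],
  [0, 0, 1.4],
  [0, 0, 2.7],
  [0, 0, 4],
  [0, 0, 4.8],
  [0, 0, 5.2],
  [0, 0, 5.4],
  [0, 0, 5.5],
], yaw=[0, 0, 0, 0, 0, 0, 0, 0])

```text
t: 17.8
ee_pos: [0.4767, 0.2767, 0.206]
ee_rot: [0.001, 0.741, 0.671, -0.001]
ft_force: [-0.2, -0.8, -3.0]
opening: 0.0195
```

Request:
servo_tool([
  [0, 0, 0.05],
  [0, 0, 0.1],
  [0, 0, 0.15],
  [0, 0, 0.2],
  [0, 0, 0.25],
  [0, 0, 0.3],
  [0, 0, 0.3],
  [0, 0, 0.3],
], yaw=[0, 0, 0, 0, 0, 0, 0, 0])

```text
t: 18.8
ee_pos: [0.4767, 0.2767, 0.203]
ee_rot: [0.001, 0.741, 0.671, -0.001]
ft_force: [1.0, -0.5, -2.3]
opening: 0.0199
```

Request:
servo_tool([
  [0, 0, 0.03],
  [0, 0, 0.06],
  [0, 0, 0.09],
  [0, 0, 0.12],
  [0, 0, 0.12],
  [0, 0, 0.12],
  [0, 0, 0.12],
  [0, 0, 0.12],
], yaw=[0, 0, 0, 0, 0, 0, 0, 0])

```text
t: 19.8
ee_pos: [0.4767, 0.2767, 0.202]
ee_rot: [0.001, 0.741, 0.671, -0.001]
ft_force: [-1.5, 1.3, 4.7]
opening: 0.0197
```

The vertical force has changed sign, so the sieve is touching the table. I ease the grip and release.

Request:
servo_tool([
  [0, 0, 0],
  [0, 0, 0],
  [0, 0, 0],
  [0, 0, 0],
  [0, 0, 0],
  [0, 0, 0],
  [0, 0, 0],
  [0, 0, 0],
], yaw=[0, 0, 0, 0, 0, 0, 0, 0], squeeze=5)

```text
t: 20.8
ee_pos: [0.4767, 0.2767, 0.202]
ee_rot: [0.001, 0.741, 0.671, -0.001]
ft_force: [0.2, -0.7, 0.2]
opening: 0.0194
```

Request:
servo_tool([
  [0, 0, 0],
  [0, 0, 0],
  [0, 0, 0],
  [0, 0, 0],
  [0, 0, 0],
  [0, 0, 0],
  [0, 0, 0],
  [0, 0, 0],
], yaw=[0, 0, 0, 0, 0, 0, 0, 0], hand=0.6)

```text
t: 21.8
ee_pos: [0.4767, 0.2767, 0.202]
ee_rot: [0.001, 0.741, 0.671, -0.001]
ft_force: [-0.0, -0.1, -0.2]
opening: 0.0731
```

Request:
servo_tool([
  [0, 0, -0.3],
  [0, 0, -1],
  [0, 0, -2.5],
  [0, 0, -4.5],
  [0, 0, -7],
  [0, 0, -9.5],
  [0, 0, -12],
  [0, 0, -12],
], yaw=[0, 0, 0, 0, 0, 0, 0, 0])

```text
t: 22.8
ee_pos: [0.4771, 0.2772, 0.3246]
ee_rot: [0.001, 0.741, 0.671, 0.001]
ft_force: [-1.0, 0.6, 0.3]
opening: 0.0728
```

Request:
servo_tool([
  [3, 0, 0],
  [7, 0, 0],
  [11, 0, 0],
  [14, 0, 0],
  [16, 0, 0],
  [16, 0, 0],
  [16, 0, 0],
  [16, 0, 0],
], yaw=[0, 0, 0, 0, 0, 0, 0, 0])

```text
t: 23.8
ee_pos: [0.4931, 0.4356, 0.3246]
ee_rot: [0.001, 0.742, 0.671, 0.001]
ft_force: [0.4, 0.4, 0.2]
opening: 0.0731
```

Run:
```python
from h import *
s=robot.observe();print(s['t'],s['ee_pos'],s['opening'],s['ft_force'])
a=vision.camera("scene")[220:384,250:430]; b=vision.camera("top")[100:250,280:380]
r=lambda i:cv2.resize(i[:,:,::-1],None,fx=500/i.shape[0]*.8,fy=500/i.shape[0]*.8,interpolation=cv2.INTER_CUBIC)
a,b=r(a),r(b);cv2.imwrite("pics/p10.png",np.hstack([a[:398],b[:398]]))
```

```text
23.8 [0.4930545  0.43559554 0.32458187] 0.07310223945183879 [0.42839046 0.36661276 0.21106468]
```

View pics/p10.png

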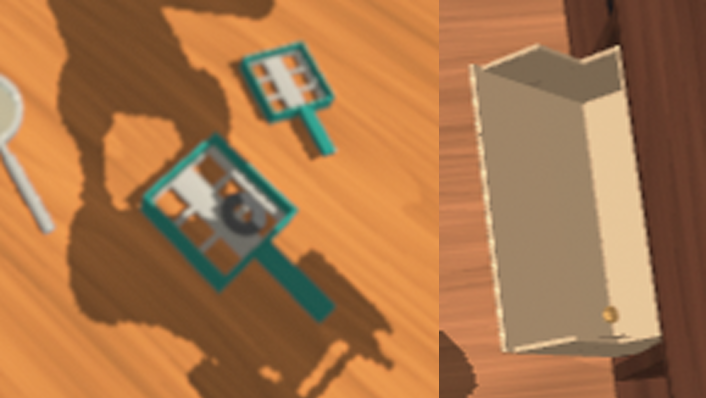

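The sieve stands flat on the table with the washer in it at (240,213). The nut is at rest in the bin at (610,315), the same place as before, and the gripper is clear. I hand in.

```bash
python3 -c "
from rig import robot
print(robot.hand_in())"
```

```text
the job is handed in; nothing more can be done
None
```

The job is done and handed in at about 24 s, well inside the 69 s limit; the system reported no verdict.

**What I did:** I gripped the larger teal sieve by its handle at 55 N and carried it level to about 0.26 m over the bin mouth. One second of 50 mm side-to-side strokes dropped the nut through. I then set the sieve back where it had stood, eased the grip, let go and backed off.

**Last checks:** The final pictures show the nut lying still in the bin, at the same pixel in two views about 10 s apart. The sieve is flat on the table with the washer in it, and the gripper is open and clear with about zero force. I judged level and rest from the pictures and did not measure them.

**What disagreed:** The cameras differed by about 6–8 mm on the handle's position across the jaws. I corrected this with a close wrist view before closing on the handle.

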